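# Transfer a kit of power parts to the bench carrier in mounting order

## Task

The four parts in the kit carrier (the one with the grey inserts) stand in the order in which they will be soldered, counted from the end with the holed tongue. Move all four to the empty carrier in the same order, again counted from its own tongue end: the part nearest the tongue goes to the pocket nearest the tongue, and so on. Stand each upright on the floor of its own pocket, set down and not dropped, and let go.

Things in the scene. Friction and masses are not known exactly. Their poses are not given: they have to be found in the camera images.
- kit: Kit carrier, with grey inserts and a part in each; the order of the parts varies: fixed aluminium carrier, 58 (x) by 223 mm (y), 12 mm high, four 52 mm square pockets in a row, floor 3 mm above the bench. A tongue with a round hole sticks out 32 mm at the +y end only. Origin: middle of underside, z up. Pocket centres: x = 0, y = 82.5 (first, by the tongue), 27.5, -27.5, -82.5 mm.
- bench: Bench carrier, empty at the start: fixed aluminium carrier, 58 (x) by 223 mm (y), 12 mm high, four 52 mm square pockets in a row, floor 3 mm above the bench. A tongue with a round hole sticks out 32 mm at the +y end only. Origin: middle of underside, z up. Pocket centres: x = 0, y = 82.5 (first, by the tongue), 27.5, -27.5, -82.5 mm.
- cap_mid (a point): Capacitor: upright black cylinder with an aluminium top, diameter 30 mm, 55 mm tall, 60 g. Point: on its upright axis, half-way up. x across the row, y along it, z up (as at the start). Lowest 5 mm sit in its insert: grip the upper half, fingers closing across the row.
- trafo_mid (a point): Transformer: laminated steel core with white bobbin and copper winding, 30 mm (x) by 36 mm (y), 40 mm tall, the lowest part, 160 g. Point: on its upright axis, half-way up. x across the row, y along it, z up (as at the start). Lowest 5 mm sit in its insert: grip the upper half, fingers closing across the row.
- sink_mid (a point): Heat sink: bare aluminium block of upright fins, 20 mm (x) by 36 mm (y), 50 mm tall, 60 g. Point: on its upright axis, half-way up. x across the row, y along it, z up (as at the start). Lowest 5 mm sit in its insert: grip the upper half, fingers closing across the row.
- choke_mid (a point): Choke: upright ring wound with copper wire on a black foot, 18 mm (x; foot 22 mm) by 36 mm (y), 45 mm tall, round top, 80 g. Point: on its upright axis, half-way up. x across the row, y along it, z up (as at the start). Lowest 5 mm sit in its insert: grip the upper half, fingers closing across the row.
- nest_cap: Capacitor's insert: fixed grey insert 50 x 50 x 8 mm, a round recess of 33 mm 5 mm deep; stays in the kit carrier and shows where in the row its part started. Origin: centre of underside, 3 mm above the bench (top 11 mm, recess floor 6 mm above the bench).
- nest_trafo: Transformer's insert: fixed grey insert 50 x 50 x 8 mm, a rectangular recess 33 x 39 mm 5 mm deep; stays in the kit carrier and shows where in the row its part started. Origin: centre of underside, 3 mm above the bench (top 11 mm, recess floor 6 mm above the bench).
- nest_sink: Heat sink's insert: fixed grey insert 50 x 50 x 8 mm, a rectangular recess 23 x 39 mm 5 mm deep; stays in the kit carrier and shows where in the row its part started. Origin: centre of underside, 3 mm above the bench (top 11 mm, recess floor 6 mm above the bench).
- nest_choke: Choke's insert: fixed grey insert 50 x 50 x 8 mm, a rectangular recess 25 x 37 mm 5 mm deep; stays in the kit carrier and shows where in the row its part started. Origin: centre of underside, 3 mm above the bench (top 11 mm, recess floor 6 mm above the bench).
Mind the look-alikes: they are no part of the job. What is shaped like the nest_trafo but brown or green is not meant.

How it is judged:
By the outcome, as a careful person would: the job done as asked, in the order asked, and still so for the second after the job is handed in, with the robot touching nothing.
It also fails if it takes over 96 s, if anything falls off the work surface, if the arm or the gripper's body presses on something with over 40 N, if the wrist force passes 120 N, or if a joint passes its speed limit or range.

## Robot

A 6-joint arm with a two-finger parallel gripper is mounted at the origin on the work surface. World frame = base frame: x ahead of the robot, y to its left, z up, the work surface at z = 0. Lengths are in mm, angles in rad, forces in N, time in s.
With the tool pointing down it reaches from about 275 to 850 mm from the base axis. Payload 19 kg.
Tool frame: the origin (TCP) lies on the centre line of the jaws, within the pads' length; the fingertips stand 22 mm ahead of it and the grasp point (between the pads) lies 3 mm ahead of it; z points along the fingers, y is the direction in which the jaws open and shut (so a half turn about z gives the same grasp; the last joint's range is limited). The gripper opens to 85 mm and grips with 20 to 120 N. Pads are 22 mm wide; open, the fingers measure 114 mm over their backs; the gripper's body (76 mm by 85 mm) begins 54 mm behind the grasp point. The pads swing forward as they close: fully open they stand 13 mm farther back than shut.
Start: joints at [-1.266, 0.15, 1.437, -0, 1.554, -0.134], TCP at [244.262, -520.508, 253.267] pointing down, gripper open.
Joint ranges: [-2.8, 2.8], [-0.68, 2.1], [0.12, 2.68], [-1.39, 4.53], [0.16, 2.79], [-2.81, 2.81]. Speed limits (rad/s): [1.89, 1.89, 2.22, 3.01, 3.01, 3.01].

## Interface

Orientations are given as a unit quaternion [w, x, y, z].
In Python, from plant import manip gives the robot as it stands.
- The arm moves only by the tool step_arm, never from a script. Its argument "targets" is a list that holds one entry, the list of rows, each a list of 5 numbers: the opening, from 0 (shut) to 1 (fully open), then the shift along the tool's x, y, z in units of 30 mm (1.0 is 30 mm), then the turn about the tool's z in units of 6 degrees (1.0 is 6 degrees). A call has 1 to 8 rows; each row shifts and turns the commanded pose from where the row before left it, along the tool's axes as they then stand; what a row does not reach is not made up. A row lasts 1/8 s, in which the tool goes at most 62.5 mm and 10.7 degrees, less where a joint would pass 70% of its speed; a pose out of reach is approached as far as the arm can. A call is refused whole if a number of a shift passes 1 or a number of a turn 1, either way. A call with a gripper value outside its range is refused whole. The fingers move at their own pace and stop on an object; "grip_force" is the grip in N (left out, the last holds). Time passes only in rows, so rows that do not move let the fingers close. It gives the time, the measured TCP pose, the force and the opening at its end, in the units of the state.
- manip.read_state(): the state, without advancing time (a new reading comes with each control period).
- manip.camera(name): name is "side" or "top" or "wrist"; returns the picture (400x640x3 uint8, red, green, blue); there is no depth.
- manip.camera_model(name): a dict with "camera_matrix" (3x3 intrinsics, pixels), "k1" (the pictures are not rectified: a ray, as slopes to the right and down, at radius r is drawn at 1 + k1 r^2 times it, then the intrinsics apply), "origin" and "attitude" of the camera in the world. Camera axes: x right, y down, z forward; pixel columns grow to the right and rows downward; lengths in mm; the calibration is good to about 2 mm. A picture is of the moment at which its call begins: read the wrist's pose just before it. camera_model takes no time and is no camera call; for the wrist camera it gives the pose at the moment of the call.
- manip.sign_off(): hands the job in, once; it reports no verdict.
Trained networks look in the newest picture that a camera, given by its name, has taken for a name from the list of things; names that differ only in an ending like _2 or _b are one class to them, and where a whole thing is asked for, a point or a joint stands for the part that bears it (a point fixed in the world has none). Each returns a list of dicts, best first, with "conf" (0 to 1); they miss things now and then, are a little off and sometimes report something else, mostly with a low value. They report only what shows in the picture. A call takes as long as a camera call. They do not tell look-alikes from the thing itself.
- manip.regions_of(query, camera): "mask" (400x640 bool, what is visible of it) and "box" ([centre column, centre row, width, height] in pixels, round what is visible of it).
- manip.mark_of(query, camera): "position" ([column, row] in pixels: a listed point, or the origin of a listed thing).
The state is a dict: "time": time; "joint_positions": joint angles; "dq": joint speeds; "joint_efforts": joint torques, N m; "position": TCP position; "tcp_rot": TCP orientation; "contact_force": force on the tool from outside, world axes, zero at the start; "wrist_torque": the same for the moment, N m; "finger_gap": finger opening in mm.
Only numpy, scipy, OpenCV 4.12 (cv2) and the standard library are available. Lean on these libraries where they do the work, as an engineer would, in place of code of your own. Each camera call takes 0.05 s, during which the arm holds its last target.

## Working session

There is one attempt and no reset: what is moved stays moved. The work goes in short steps, Python scripts to look and compute and a tool call to move; the robot and the scene stay as the last step left them, time stands still between calls to the robot, and variables do not carry over. Pictures are saved under pics/ and viewed, and the job is handed in when it is done.

Besides the shell and the picture viewer there is one more tool, called after ">>>" by a JSON object that holds its "name" and its "arguments", one argument or row to a line. step_arm: Moves the arm, as the interface text tells. Its arguments: {"type":"object","properties":{"targets":{"type":"array"},"grip_force":{"type":"number"}},"required":["targets"]}

```bash
mkdir -p pics; ls; python3 - <<'E'
from plant import manip
import cv2
s=manip.read_state();print(s)
for n in("side","top","wrist"):
    im=manip.camera(n);cv2.imwrite(f"pics/{n}0.png",im[:,:,::-1]);m=manip.camera_model(n);print(n,m)
E
```

```text
pics
{'time': 0.0, 'joint_positions': array([-1.26600986e+00,  1.50971655e-01,  1.43797548e+00,  1.71851010e-06,
        1.55375986e+00, -1.33986243e-01]), 'dq': array([ 4.77464454e-04, -8.11910983e-04, -3.15449623e-04, -7.41759244e-05,
       -3.36210769e-05, -4.61609997e-05]), 'joint_efforts': array([-3.28952810e-04, -7.13054895e+01, -5.70865059e+01, -1.78158293e-04,
        9.08211165e-03,  1.62330917e-06]), 'position': array([ 244.20881603, -520.35469105,  252.71125541]), 'tcp_rot': array([-5.55213211e-04,  9.76031033e-01,  2.17630678e-01, -4.66686117e-05]), 'contact_force': array([0.3077692 , 0.13626019, 0.04843833]), 'wrist_torque': array([ 0.01116285, -0.05763296, -0.04516151]), 'finger_gap': 85.562882258045}
side {'camera_matrix': array([[420.70746309,   0.        , 322.9677506 ],
       [  0.        , 420.70746309, 198.94718011],
       [  0.        ,   0.        ,   1.        ]]), 'k1': 0.015648924200587794, 'origin': array([541.35130043, 503.15448252, 541.20992615]), 'attitude': array([ 0.02370425, -0.07174135,  0.904446  , -0.41984369])}
top {'camera_matrix': array([[407.88057111,   0.        , 316.16979062],
       [  0.        , 407.88057111, 198.2376331 ],
       [  0.        ,   0.        ,   1.        ]]), 'k1': 0.01302444897041473, 'origin': array([543.10498128,  -7.78433105, 906.97716141]), 'attitude': array([ 0.01261174, -0.6976261 ,  0.71556483, -0.03355199])}
wrist {'camera_matrix': array([[339.48074773,   0.        , 323.06827181],
       [  0.        , 339.48074773, 198.23905382],
       [  0.        ,   0.        ,   1.        ]]), 'k1': -0.00048310108365701935, 'origin': array([ 311.6056504 , -490.00253837,  373.47396382]), 'attitude': array([ 0.12259135,  0.83466117, -0.53120764, -0.07829776])}
```

View pics/top0.png

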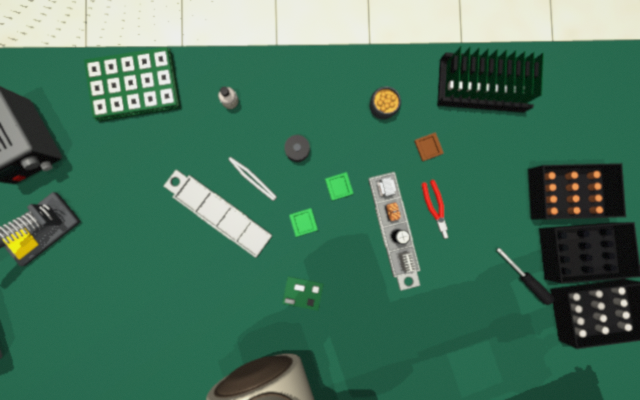

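View pics/side0.png

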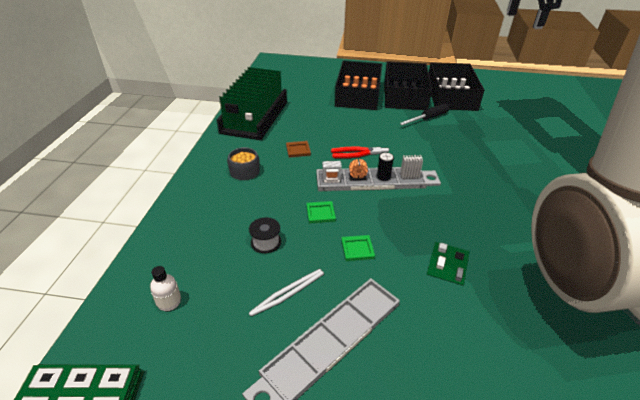

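View pics/wrist0.png

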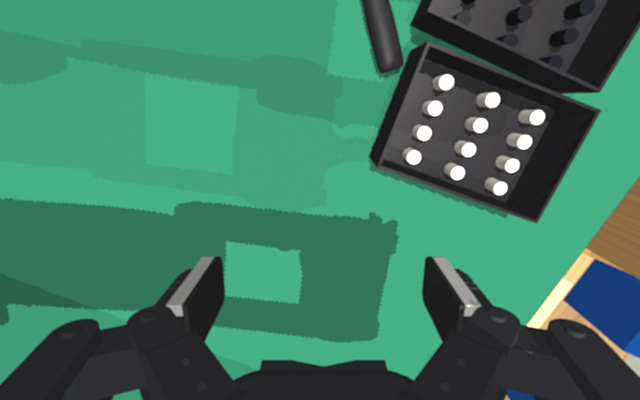

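The kit carrier's tongue is at about (407,283) in the top view. Counting from it, the order is sink (406,262), cap (402,237), choke (393,212), trafo (387,187). The empty bench carrier runs from (175,181), its tongue end, to (258,245). Next I measure.

```bash
cat > h.py <<'E'
import numpy as np,cv2
from scipy.spatial.transform import Rotation as R
from plant import manip
def cm(n):
    m=manip.camera_model(n);q=m["attitude"];m["R"]=R.from_quat([q[1],q[2],q[3],q[0]]).as_matrix();return m
def proj(P,m):
    p=(np.atleast_2d(P)-m["origin"])@m["R"];s=p[:,:2]/p[:,2:];r2=(s**2).sum(1,keepdims=True)
    s=s*(1+m["k1"]*r2);K=m["camera_matrix"];return s*K[0,0]+K[:2,2]
def back(px,z,m):
    K=m["camera_matrix"];d=(np.atleast_2d(px)-K[:2,2])/K[0,0];s=d.copy()
    for _ in range(5): s=d/(1+m["k1"]*(s**2).sum(1,keepdims=True))
    v=np.c_[s,np.ones(len(s))]@m["R"].T;return m["origin"]+v*((z-m["origin"][2])/v[:,2:])
E
python3 - <<'E'
from h import *
for n in("top","side"):
    im=manip.camera(n);m=cm(n)
    for q,z in(("kit",0),("bench",0),("cap_mid",33.5),("trafo_mid",26),("sink_mid",31),("choke_mid",28.5),("nest_cap",3),("nest_trafo",3),("nest_sink",3),("nest_choke",3)):
        for d in manip.mark_of(q,n)[:3]:
            print(n,q,round(d["conf"],2),np.round(d["position"],1),np.round(back(d["position"],z,m)[0],1))
    for q in("kit","bench"):
        for i,d in enumerate(manip.regions_of(q,n)[:2]):
            print(q,d["conf"],d["box"]);np.save(f"{n}_{q}_{i}.npy",d["mask"])
im=manip.camera("top")
cv2.imwrite("pics/kit1.png",cv2.resize(im[165:300,350:450,::-1],None,fx=4,fy=4,interpolation=3))
cv2.imwrite("pics/bench1.png",cv2.resize(im[160:265,155:285,::-1],None,fx=5,fy=5,interpolation=3))
E
```

```text
top kit 0.78 [391.4 223.3] [ 542.  -201.8    0. ]
top bench 0.56 [224.1 217.2] [565.1 168.9   0. ]
top cap_mid 0.78 [398.8 234.7] [ 517.2 -209.7   33.5]
top cap_mid 0.64 [390.5 212.7] [ 564.8 -193.6   33.5]
top trafo_mid 0.65 [386.4 184.9] [ 625.8 -188.5   26. ]
top sink_mid 0.71 [404.2 260.4] [ 462.  -219.7   31. ]
top choke_mid 0.54 [394.7 212.7] [ 564.7 -203.8   28.5]
top nest_cap 0.53 [396.4 236.6] [ 512.2 -211.2    3. ]
top nest_trafo 0.81 [341.4 186.2] [627.4 -92.3   3. ]
top nest_trafo 0.77 [304.4 221.8] [550.3  -7.9   3. ]
top nest_trafo 0.65 [429.6 145.6] [ 714.6 -294.5    3. ]
top nest_sink 0.55 [403.1 258. ] [ 464.7 -224.2    3. ]
kit 0.96 [395.2, 230.6, 49.4, 115.5]
kit 0.63 [393.4, 212.5, 26.9, 24.2]
bench 0.77 [217.5, 211.8, 107.0, 85.4]
side kit 0.77 [372.4 178.2] [ 534.6 -215.     0. ]
side bench 0.67 [331.9 336. ] [569.5 169.    0. ]
side cap_mid 0.93 [386.  167.1] [ 509.6 -213.1   33.5]
side trafo_mid 0.72 [332.2 173. ] [ 617.2 -183.9   26. ]
side sink_mid 0.92 [411.8 166.5] [ 456.6 -228.    31. ]
side choke_mid 0.89 [358.1 169.4] [ 565.9 -202.    28.5]
side choke_mid 0.51 [332.8 173.2] [ 615.6 -180.1   28.5]
side nest_cap 0.77 [384.1 179.6] [ 510.  -210.4    3. ]
side nest_cap 0.55 [407.6 174.4] [ 461.1 -237.4    3. ]
side nest_trafo 0.89 [298.7 150.4] [ 707.6 -286.8    3. ]
side nest_trafo 0.8 [355.8 248.5] [550.9  -4.2   3. ]
side nest_trafo 0.77 [321.2 212.6] [624.5 -86.    3. ]
side nest_sink 0.62 [408.6 176.9] [ 459.  -228.8    3. ]
side nest_choke 0.7 [357.5 179.7] [ 565.2 -200.5    3. ]
kit 0.9 [377.7, 179.1, 123.2, 24.9]
bench 0.82 [320.7, 341.1, 160.2, 117.7]
bench 0.73 [412.5, 167.1, 18.2, 26.4]
```

View pics/kit1.png

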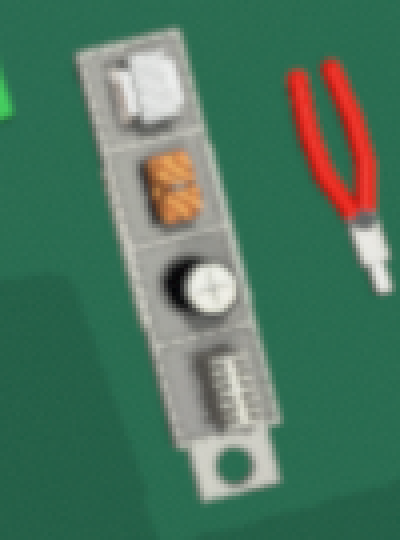

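View pics/bench1.png

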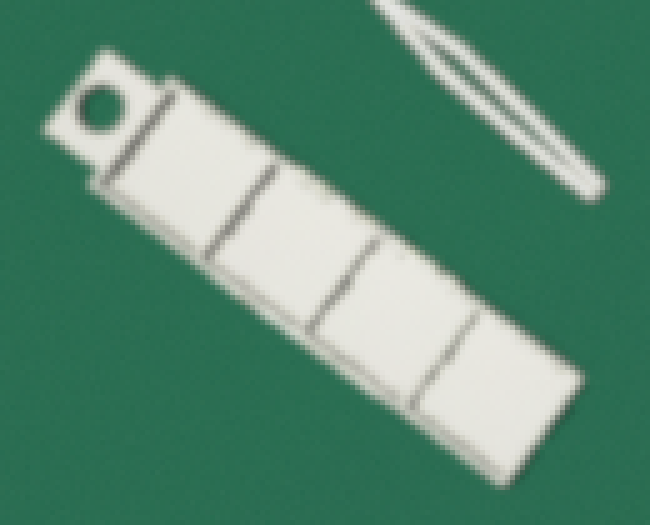

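```bash
cat > fit.py <<'E'
from h import *
from scipy.optimize import minimize
def sil(p,m,hole=False,S=4):
    x,y,a=p;c,s=np.cos(a),np.sin(a)
    def T(Q): Q=np.array(Q,float);return np.c_[x+c*Q[:,0]-s*Q[:,1],y+s*Q[:,0]+c*Q[:,1],Q[:,2]]
    M=np.zeros((400*S,640*S),np.uint8)
    b=[(i*29,j*111.5,z) for i in(-1,1) for j in(-1,1) for z in(0,12)]
    t=[(i*TW,j,z) for i in(-1,1) for j in(111,143.5) for z in(0,TH)]
    for q in(b,t):
        u=(proj(T(q),m)+.5)*S-.5
        cv2.fillConvexPoly(M,cv2.convexHull(np.round(u*16).astype(np.int32)),255,shift=4)
    return cv2.resize(M,(640,400),interpolation=cv2.INTER_AREA)/255.
TW=21;TH=5
if __name__=="__main__":
    for n in("top","side"):
        m=cm(n)
        for q,p0 in(("kit",(538,-208,np.pi+.28)),("bench",(567,169,.97))):
            k=np.load(f"{n}_{q}_0.npy").astype(np.uint8)
            cs,_=cv2.findContours(k,0,2);f=np.zeros_like(k);cv2.drawContours(f,cs,-1,1,-1)
            g=f.astype(float)
            cost=lambda p:np.abs(sil((p[0],p[1],p[2]/100),m)-g).sum()
            x0=np.array([p0[0],p0[1],p0[2]*100])
            r=min((minimize(cost,x0+[0,0,d],method="Nelder-Mead",options=dict(initial_simplex=x0+[0,0,d]+np.array([[0,0,0],[12,0,0],[0,12,0],[0,0,12]]),xatol=.05,fatol=.1)) for d in(-15,0,15)),key=lambda r:r.fun)
            print(n,q,np.round(r.x,2),round(r.fun,1),g.sum())
E
python3 fit.py
```

```text
top kit [ 581.6  -273.75  333.18] 4012.7 1419.0
top bench [567.36 171.18 -65.24] 121.9 3172.0
side kit [ 588.42 -278.43  321.87] 2288.9 978.0
side bench [567.26 170.79 -66.19] 293.0 6682.0
```

```bash
sed -i 's/np.pi+.28/1.823/; s/169,.97/169,-.65/' fit.py
sed -i 's/cs,_=cv2.findContours/k=cv2.morphologyEx(k,cv2.MORPH_CLOSE,np.ones((9,9),np.uint8));cs,_=cv2.findContours/' fit.py
python3 fit.py; python3 - <<'E'
import numpy as np,cv2
a=np.load("top_kit_0.npy")[160:300,350:450];cv2.imwrite("pics/km.png",cv2.resize(a*255.,None,fx=4,fy=4))
E
```

```text
top kit [ 539.75 -205.96  178.54] 1649.4 1512.0
top bench [567.58 171.23 -64.71] 122.8 3172.0
side kit [ 535.6  -207.52  178.7 ] 1629.5 999.0
side bench [567.67 171.45 -65.87] 273.7 6721.0[ WARN:0@0.017] global loadsave.cpp:1063 imwrite_ Unsupported depth image for selected encoder is fallbacked to CV_8U.
```

View pics/km.png

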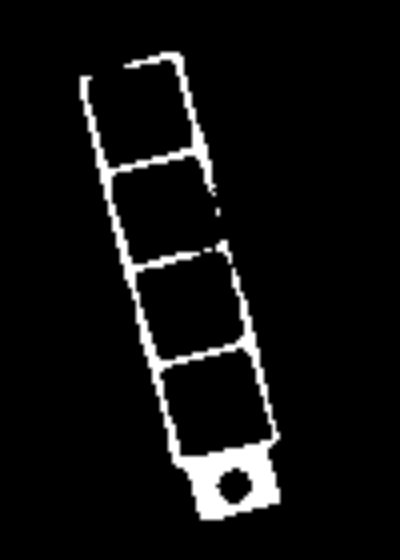

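```bash
cat > fit2.py <<'E'
from fit import *
def run(n,mask,m,p0,z=None):
    ys,xs=np.nonzero(mask);H=cv2.convexHull(np.c_[xs,ys].astype(np.int32))
    def hullarea(M):
        return M
    g=np.zeros((400,640),np.uint8);cv2.fillConvexPoly(g,H,1);g=g.astype(float)
    def s(p):
        c,s_=np.cos(p[2]/100),np.sin(p[2]/100)
        Q=np.array([(i*29,j*111.5,zz) for i in(-1,1) for j in(-1,1) for zz in(0,12)]+[(i*TW,143.5,zz) for i in(-1,1) for zz in(0,TH)],float)
        W=np.c_[p[0]+c*Q[:,0]-s_*Q[:,1],p[1]+s_*Q[:,0]+c*Q[:,1],Q[:,2]]
        u=(proj(W,m)+.5)*4-.5;M=np.zeros((1600,2560),np.uint8)
        cv2.fillConvexPoly(M,cv2.convexHull(np.round(u*16).astype(np.int32)),255,shift=4)
        return cv2.resize(M,(640,400),interpolation=cv2.INTER_AREA)/255.
    x0=np.array(p0,float)
    r=minimize(lambda p:np.abs(s(p)-g).sum(),x0,method="Nelder-Mead",options=dict(initial_simplex=x0+np.array([[0,0,0],[8,0,0],[0,8,0],[0,0,8]]),xatol=.05,fatol=.1))
    print(n,np.round(r.x,2),round(r.fun,1),g.sum());return r.x
if __name__=="__main__":
  for n in("top","side"):
    m=cm(n)
    for q,p0 in(("kit",(538,-208,182)),("bench",(567,169,-65))):
        r=run(n+q,np.load(f"{n}_{q}_0.npy"),m,p0)
        a=r[2]/100
        if q=="kit":
            for y in(82.5,27.5,-27.5,-82.5): print(np.round([r[0]-np.sin(a)*y,r[1]+np.cos(a)*y],1))
E
python3 fit2.py
```

```text
topkit [ 540.63 -206.04  177.84] 130.6 3228.0
[ 459.9 -223. ]
[ 513.7 -211.7]
[ 567.5 -200.4]
[ 621.4 -189. ]
topbench [568.07 171.14 -65.23] 206.5 3332.0
sidekit [ 539.09 -206.98  178.53] 133.4 2642.0
[ 458.5 -224.5]
[ 512.2 -212.8]
[ 566.  -201.1]
[ 619.7 -189.4]
sidebench [567.07 170.88 -65.42] 127.7 7034.0
```

```bash
cat >> h.py <<'E'
KIT=(539.9,-206.5,1.782);BEN=(567.5,171.1,-.653)
def pocket(C,i):
    y=(82.5,27.5,-27.5,-82.5)[i];return np.array([C[0]-np.sin(C[2])*y,C[1]+np.cos(C[2])*y])
def phi(q):
    return 2*np.arctan2(q[2],q[1])
def go(xyz,ph,verbose=True):
    s=manip.read_state();p=s["position"];f=phi(s["tcp_rot"])
    d=np.array(xyz)-p;turn=-np.degrees((ph-f+np.pi)%(2*np.pi)-np.pi)/6
    c,sn=np.cos(ph),np.sin(ph)
    t=np.array([d[0]*c+d[1]*sn,d[0]*sn-d[1]*c,-d[2]])/30
    print("t",round(s["time"],2),"pos",np.round(p,1),"phi",round(f,3),"F",np.round(s["contact_force"],1),"gap",round(s["finger_gap"],1),"q",np.round(s["joint_positions"],2))
    print("turn units",round(turn,2),"then shift units",np.round(t,2))
PK=KIT[2]+np.pi/2-np.pi;PB=BEN[2]+np.pi/2
E
python3 - <<'E'
from h import *
for i in range(4):print(pocket(KIT,i),pocket(BEN,i))
p=pocket(KIT,0);go([*p,170],PK)
E
```

```text
[ 459.23320868 -223.7950507 ] [617.62468424 236.62683442]
[ 513.01106956 -212.2650169 ] [584.20822808 192.94227814]
[ 566.78893044 -200.7349831 ] [550.79177192 149.25772186]
[ 620.56679132 -189.2049493 ] [517.37531576 105.57316558]
t 1.5 pos [ 244.3 -520.5  253.3] phi 0.439 F [-0.1  0.3  0.1] gap 85.4 q [-1.27  0.15  1.44  0.    1.55 -0.13]
turn units 2.17 then shift units [ 9.08 -8.17  2.78]
```

>>> {"name": "step_arm", "arguments": {
  "targets": [
    [[1, 0, 0, 0.5, 0.72], [1, 0, 0, 0.5, 0.72], [1, 0, 0, 0.5, 0.73], [1, 0.91, -0.82, 0.1, 0], [1, 0.91, -0.82, 0.1, 0], [1, 0.91, -0.82, 0.1, 0], [1, 0.91, -0.82, 0.1, 0], [1, 0.91, -0.82, 0.1, 0]]
  ]
}}

```text
time: 2.5
position: [352.5, -370.6, 193.3]
tcp_rot: [0.0, 0.994, 0.106, 0.0]
contact_force: [0.8, -0.3, -0.3]
finger_gap: 85.6
```

>>> {"name": "step_arm", "arguments": {
  "targets": [
    [[1, 0.9, -0.82, 0.1, 0], [1, 0.9, -0.82, 0.1, 0], [1, 0.9, -0.82, 0.1, 0], [1, 0.9, -0.82, 0.1, 0], [1, 0.9, -0.82, 0.1, 0], [0.65, 0, 0, 0, 0], [0.65, 0, 0, 0, 0]]
  ]
}}

```text
time: 3.38
position: [458.0, -223.2, 178.3]
tcp_rot: [0.0, 0.994, 0.106, -0.0]
contact_force: [-0.7, -0.4, -0.7]
finger_gap: 55.8
```

```bash
python3 - <<'E'
from h import *
p=pocket(KIT,0);go([*p,170],PK);go([*p,43],PK)
m=cm("wrist");im=manip.camera("wrist").copy()
for q,z in(("cap_mid",33.5),("sink_mid",31),("choke_mid",28.5),("trafo_mid",26)):
    for d in manip.mark_of(q,"wrist")[:2]:
        print(q,round(d["conf"],2),np.round(d["position"],1),np.round(back(d["position"],z,m)[0],1))
c,s=np.cos(KIT[2]),np.sin(KIT[2])
Q=np.array([(-29,-111.5),(29,-111.5),(29,111.5),(21,111.5),(21,143.5),(-21,143.5),(-21,111.5),(-29,111.5)],float)
W=np.c_[KIT[0]+c*Q[:,0]-s*Q[:,1],KIT[1]+s*Q[:,0]+c*Q[:,1],np.full(8,12.)]
cv2.polylines(im,[np.round(proj(W,m)).astype(int)],True,(255,0,255),1)
cv2.imwrite("pics/w1.png",im[:,:,::-1])
E
```

```text
t 3.38 pos [ 458.  -223.2  178.3] phi 0.212 F [-0.7 -0.4 -0.7] gap 55.8 q [-0.6   0.05  1.7  -0.    1.39  0.75]
turn units 0.01 then shift units [0.04 0.03 0.28]
t 3.38 pos [ 458.  -223.2  178.3] phi 0.212 F [-0.7 -0.4 -0.7] gap 55.8 q [-0.6   0.05  1.7  -0.    1.39  0.75]
turn units 0.01 then shift units [0.04 0.03 4.51]
cap_mid 0.58 [324.1 122.1] [ 512.2 -213.3   33.5]
sink_mid 0.77 [322.5 189.1] [ 459.4 -223.3   31. ]
choke_mid 0.94 [324.   39.1] [ 569.7 -200.9   28.5]
```

View pics/w1.png

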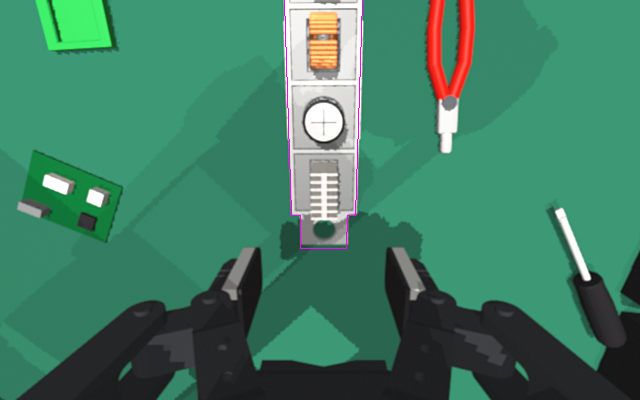

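>>> {"name": "step_arm", "arguments": {
  "targets": [
    [[0.65, 0.04, 0.03, 0.9, 0], [0.65, 0, 0, 0.9, 0], [0.65, 0, 0, 0.9, 0], [0.65, 0, 0, 0.9, 0], [0.65, 0, 0, 0.6, 0], [0.65, 0, 0, 0.3, 0], [0.65, 0, 0, 0, 0]]
  ]
}}

```text
time: 4.5
position: [459.3, -223.7, 43.2]
tcp_rot: [-0.0, 0.994, 0.105, -0.0]
contact_force: [0.8, -0.5, -0.0]
finger_gap: 55.4
```

>>> {"name": "step_arm", "arguments": {
  "targets": [
    [[0, 0, 0, 0, 0], [0, 0, 0, 0, 0], [0, 0, 0, 0, 0], [0, 0, 0, 0, 0], [0, 0, 0, 0, 0]]
  ],
  "grip_force": 40
}}

```text
time: 5.12
position: [459.8, -223.8, 44.1]
tcp_rot: [0.0, 0.994, 0.106, 0.0]
contact_force: [-1.0, 0.4, 7.3]
finger_gap: 19.3
```

```bash
python3 - <<'E'
from h import *
p=pocket(BEN,0);go([*p,120],PB)
for n in("side","wrist"):cv2.imwrite(f"pics/g1{n}.png",manip.camera(n)[:,:,::-1])
E
```

```text
t 5.12 pos [ 459.8 -223.8   44.1] phi 0.212 F [-1.   0.4  7.3] gap 19.3 q [-0.6   0.19  1.84  0.    1.11  0.76]
turn units -6.74 then shift units [15.39 -5.15 -2.53]
```

View pics/g1side.png

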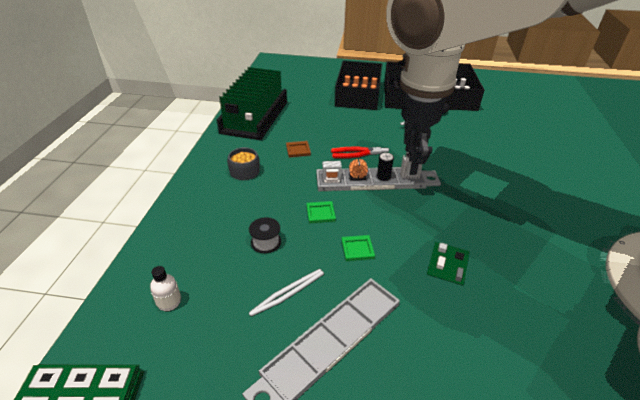

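>>> {"name": "step_arm", "arguments": {
  "targets": [
    [[0, 0, 0, -0.4, 0], [0, 0, 0, -0.8, -0.96], [0, 0, 0, -0.8, -0.96], [0, 0, 0, -0.6, -0.96], [0, 0, 0, 0, -0.96], [0, 0, 0, 0, -0.96], [0, 0, 0, 0, -0.97], [0, 0, 0, 0, -0.97]]
  ]
}}

```text
time: 6.22
position: [459.5, -223.6, 122.1]
tcp_rot: [0.0, 0.896, 0.444, 0.0]
contact_force: [0.4, 0.0, -0.5]
finger_gap: 19.6
```

>>> {"name": "step_arm", "arguments": {
  "targets": [
    [[0, 0.6, -0.2, 0, 0], [0, 0.9, -0.3, 0, 0], [0, 0.9, -0.3, 0, 0], [0, 0.9, -0.3, 0, 0], [0, 0.9, -0.3, 0, 0], [0, 0.9, -0.3, 0, 0], [0, 0.9, -0.3, 0, 0], [0, 0.9, -0.3, 0, 0]]
  ]
}}

```text
time: 7.22
position: [530.6, -15.3, 121.8]
tcp_rot: [-0.0, 0.897, 0.442, 0.0]
contact_force: [2.0, -0.3, -0.5]
finger_gap: 19.1
```

>>> {"name": "step_arm", "arguments": {
  "targets": [
    [[0, 0.9, -0.3, 0, 0], [0, 0.9, -0.3, 0, 0], [0, 0.9, -0.3, 0, 0], [0, 0.9, -0.3, 0, 0], [0, 0.9, -0.3, 0, 0], [0, 0.9, -0.3, 0, 0], [0, 0.9, -0.3, 0, 0], [0, 0.9, -0.3, 0, 0]]
  ]
}}

```text
time: 8.22
position: [604.3, 200.0, 121.8]
tcp_rot: [-0.0, 0.897, 0.442, 0.0]
contact_force: [0.4, -0.1, 0.2]
finger_gap: 19.4
```

```bash
cat > wv.py <<'E'
import sys
from h import *
C,tag=(KIT if sys.argv[1]=="k" else BEN),sys.argv[2]
m=cm("wrist");im=manip.camera("wrist").copy()
c,s=np.cos(C[2]),np.sin(C[2])
Q=np.array([(-29,-111.5),(29,-111.5),(29,111.5),(21,111.5),(21,143.5),(-21,143.5),(-21,111.5),(-29,111.5)],float)
W=np.c_[C[0]+c*Q[:,0]-s*Q[:,1],C[1]+s*Q[:,0]+c*Q[:,1],np.full(8,12.)]
cv2.polylines(im,[np.round(proj(W,m)).astype(int)],True,(255,0,255),1)
cv2.imwrite(f"pics/{tag}.png",im[:,:,::-1])
E
python3 - <<'E'
from h import *
p=pocket(BEN,0);go([*p,120],PB);go([*p,41.3],PB)
E
python3 wv.py b w2
```

```text
t 8.22 pos [604.3 200.  121.8] phi 0.915 F [ 0.4 -0.1  0.2] gap 19.4 q [0.2  0.35 1.46 0.   1.33 0.85]
turn units -0.02 then shift units [ 1.24 -0.39  0.06]
t 8.22 pos [604.3 200.  121.8] phi 0.915 F [ 0.4 -0.1  0.2] gap 19.4 q [0.2  0.35 1.46 0.   1.33 0.85]
turn units -0.02 then shift units [ 1.24 -0.39  2.68]
```

View pics/w2.png

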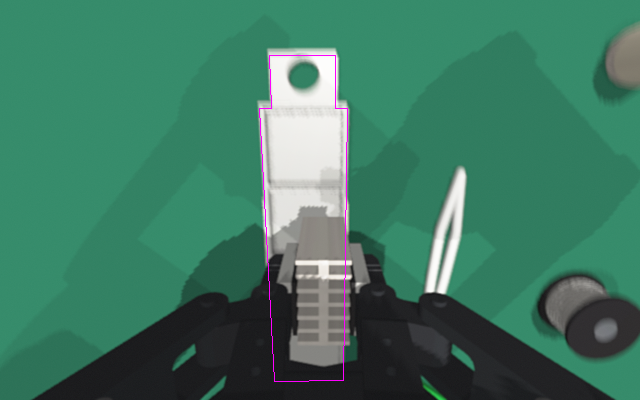

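>>> {"name": "step_arm", "arguments": {
  "targets": [
    [[0, 0.62, -0.2, 0, 0], [0, 0.62, -0.19, 0, 0], [0, 0, 0, 0.8, 0], [0, 0, 0, 0.8, 0], [0, 0, 0, 0.6, 0], [0, 0, 0, 0.3, 0], [0, 0, 0, 0.1, 0], [0, 0, 0, 0, 0]]
  ]
}}

```text
time: 9.28
position: [618.2, 234.7, 43.9]
tcp_rot: [0.0, 0.897, 0.443, 0.0]
contact_force: [-0.3, -0.6, 0.2]
finger_gap: 19.4
```

```bash
python3 - <<'E'
from h import *
p=pocket(BEN,0);go([*p,41],PB)
im=manip.camera("side");cv2.imwrite("pics/p1.png",cv2.resize(im[260:400,230:430,::-1],None,fx=4,fy=4))
E
```

```text
t 9.28 pos [618.2 234.7  43.9] phi 0.917 F [-0.3 -0.6  0.2] gap 19.4 q [0.25 0.47 1.47 0.   1.21 0.9 ]
turn units -0.01 then shift units [ 0.04 -0.05  0.1 ]
```

View pics/p1.png

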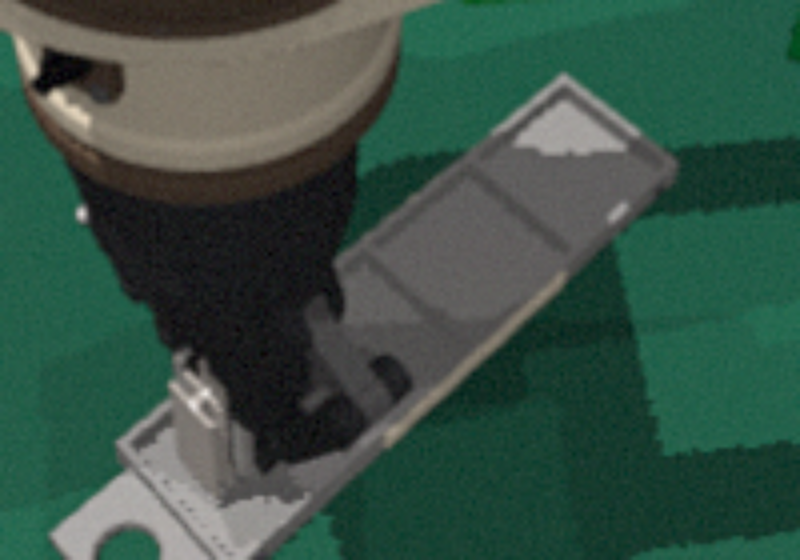

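>>> {"name": "step_arm", "arguments": {
  "targets": [
    [[0, 0.03, -0.03, 0.05, 0], [0, 0, 0, 0.02, 0], [0, 0, 0, 0, 0]]
  ]
}}

```text
time: 9.7
position: [617.8, 235.9, 41.3]
tcp_rot: [-0.0, 0.897, 0.443, 0.0]
contact_force: [0.4, -0.2, -0.9]
finger_gap: 19.4
```

>>> {"name": "step_arm", "arguments": {
  "targets": [
    [[0, 0, 0, 0.03, 0], [0, 0, 0, 0, 0]]
  ]
}}

```text
time: 9.95
position: [617.9, 235.9, 41.1]
tcp_rot: [0.0, 0.897, 0.443, 0.0]
contact_force: [-3.4, -1.5, 9.5]
finger_gap: 19.6
```

>>> {"name": "step_arm", "arguments": {
  "targets": [
    [[0.65, 0, 0, 0, 0], [0.65, 0, 0, 0, 0], [0.65, 0, 0, 0, 0], [0.65, 0, 0, 0, 0], [0.65, 0, 0, -0.5, 0], [0.65, 0, 0, -0.9, 0], [0.65, 0, 0, -0.9, 0], [0.65, 0, 0, -0.9, 0]]
  ]
}}

```text
time: 10.95
position: [617.8, 235.9, 138.5]
tcp_rot: [0.0, 0.897, 0.443, 0.0]
contact_force: [1.0, 0.1, -0.1]
finger_gap: 55.3
```

```bash
python3 - <<'E'
from h import *
p=pocket(KIT,1);go([*p,140],PK)
im=manip.camera("side");cv2.imwrite("pics/p2.png",cv2.resize(im[240:400,230:430,::-1],None,fx=4,fy=3.7))
E
```

```text
t 10.95 pos [617.8 235.9 138.5] phi 0.917 F [ 1.   0.1 -0.1] gap 55.3 q [0.25 0.39 1.38 0.   1.38 0.9 ]
turn units 6.74 then shift units [-6.55 13.87 -0.05]
```

View pics/p2.png

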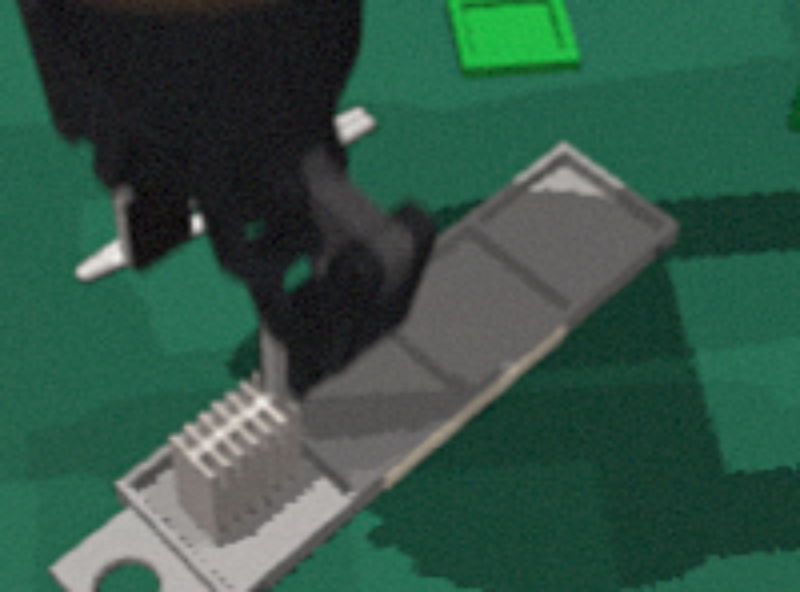

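Heat sink is standing in pocket 1. Next is the capacitor.

>>> {"name": "step_arm", "arguments": {
  "targets": [
    [[0.65, 0, 0, 0, 0.96], [0.65, 0, 0, 0, 0.96], [0.65, 0, 0, 0, 0.96], [0.65, 0, 0, 0, 0.96], [0.65, 0, 0, 0, 0.96], [0.65, 0, 0, 0, 0.97], [0.65, 0, 0, 0, 0.97], [0.65, -0.4, 0.87, 0, 0]]
  ]
}}

```text
time: 12.0
position: [611.6, 208.7, 137.2]
tcp_rot: [-0.0, 0.994, 0.106, 0.0]
contact_force: [0.3, -0.4, -0.5]
finger_gap: 56.1
```

>>> {"name": "step_arm", "arguments": {
  "targets": [
    [[0.65, -0.41, 0.87, 0, 0], [0.65, -0.41, 0.87, 0, 0], [0.65, -0.41, 0.87, 0, 0], [0.65, -0.41, 0.87, 0, 0], [0.65, -0.41, 0.87, 0, 0], [0.65, -0.41, 0.87, 0, 0], [0.65, -0.41, 0.87, 0, 0], [0.65, -0.41, 0.87, 0, 0]]
  ]
}}

```text
time: 13.0
position: [559.0, -17.9, 137.3]
tcp_rot: [0.0, 0.994, 0.106, 0.001]
contact_force: [0.3, 0.0, 0.1]
finger_gap: 55.4
```

>>> {"name": "step_arm", "arguments": {
  "targets": [
    [[0.65, -0.41, 0.87, 0, 0], [0.65, -0.41, 0.87, 0, 0], [0.65, -0.41, 0.87, 0, 0], [0.65, -0.41, 0.87, 0, 0], [0.65, -0.41, 0.87, 0, 0], [0.65, -0.41, 0.87, 0, 0], [0.65, 0, 0, 0, 0]]
  ]
}}

```text
time: 13.88
position: [519.7, -187.1, 137.2]
tcp_rot: [0.0, 0.995, 0.105, 0.0]
contact_force: [-0.2, -1.0, 0.4]
finger_gap: 55.8
```

```bash
python3 - <<'E'
from h import *
p=pocket(KIT,1);go([*p,46.5],PK)
E
python3 wv.py k w3
```

```text
t 13.88 pos [ 519.7 -187.1  137.2] phi 0.209 F [-0.2 -1.   0.4] gap 55.8 q [-0.49  0.17  1.65 -0.    1.32  0.88]
turn units -0.02 then shift units [-0.39  0.77  3.02]
```

View pics/w3.png

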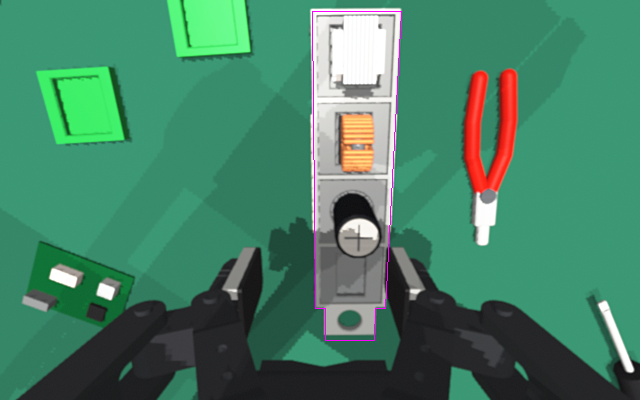

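>>> {"name": "step_arm", "arguments": {
  "targets": [
    [[0.65, -0.39, 0.77, 0, 0], [0.65, 0, 0, 0, 0], [0.65, 0, 0, 0.9, 0], [0.65, 0, 0, 0.9, 0], [0.65, 0, 0, 0.8, 0], [0.65, 0, 0, 0.3, 0], [0.65, 0, 0, 0.1, 0], [0.65, 0, 0, 0, 0]]
  ]
}}

```text
time: 14.92
position: [513.7, -210.5, 47.0]
tcp_rot: [0.0, 0.994, 0.106, 0.0]
contact_force: [0.7, 0.7, 0.2]
finger_gap: 55.7
```

>>> {"name": "step_arm", "arguments": {
  "targets": [
    [[0, 0, 0, 0, 0], [0, 0, 0, 0, 0], [0, 0, 0, 0, 0], [0, 0, 0, 0, 0], [0, 0, 0, 0, 0]]
  ]
}}

```text
time: 15.55
position: [513.6, -210.7, 47.1]
tcp_rot: [0.0, 0.994, 0.106, 0.0]
contact_force: [-0.7, 0.6, 6.2]
finger_gap: 28.9
```

```bash
python3 - <<'E'
from h import *
p=pocket(BEN,1);go([*p,130],PB)
E
```

```text
t 15.55 pos [ 513.6 -210.7   47.1] phi 0.211 F [-0.7  0.6  6.2] gap 28.9 q [-0.53  0.27  1.74  0.    1.14  0.83]
turn units -6.75 then shift units [12.12 -6.31 -2.76]
```

>>> {"name": "step_arm", "arguments": {
  "targets": [
    [[0, 0, 0, -0.4, 0], [0, 0, 0, -0.8, -0.96], [0, 0, 0, -0.8, -0.96], [0, 0, 0, -0.8, -0.96], [0, 0, 0, 0, -0.96], [0, 0, 0, 0, -0.97], [0, 0, 0, 0, -0.97], [0, 0, 0, 0, -0.97]]
  ]
}}

```text
time: 16.55
position: [513.3, -210.7, 131.2]
tcp_rot: [0.0, 0.896, 0.445, 0.0]
contact_force: [-0.1, 0.6, -0.6]
finger_gap: 29.1
```

>>> {"name": "step_arm", "arguments": {
  "targets": [
    [[0, 0.86, -0.45, 0, 0], [0, 0.86, -0.45, 0, 0], [0, 0.86, -0.45, 0, 0], [0, 0.86, -0.45, 0, 0], [0, 0.86, -0.45, 0, 0], [0, 0.86, -0.45, 0, 0], [0, 0.86, -0.45, 0, 0]]
  ]
}}

```text
time: 17.42
position: [548.0, -8.8, 131.3]
tcp_rot: [0.0, 0.896, 0.443, 0.0]
contact_force: [0.6, 0.4, -0.8]
finger_gap: 29.0
```

>>> {"name": "step_arm", "arguments": {
  "targets": [
    [[0, 0.86, -0.45, 0, 0], [0, 0.86, -0.45, 0, 0], [0, 0.86, -0.45, 0, 0], [0, 0.86, -0.45, 0, 0], [0, 0.86, -0.45, 0, 0], [0, 0.86, -0.45, 0, 0], [0, 0.86, -0.45, 0, 0], [0, 0, 0, 0, 0]]
  ]
}}

```text
time: 18.42
position: [582.5, 192.7, 131.0]
tcp_rot: [-0.0, 0.896, 0.444, 0.0]
contact_force: [-0.4, -0.7, -0.9]
finger_gap: 29.4
```

```bash
python3 - <<'E'
from h import *
p=pocket(BEN,1);go([*p,44.3],PB)
E
python3 wv.py b w4
```

```text
t 18.43 pos [582.5 192.7 131. ] phi 0.92 F [-0.4 -0.7 -0.9] gap 29.4 q [0.19 0.3  1.51 0.   1.33 0.84]
turn units 0.02 then shift units [0.04 0.04 2.89]
```

View pics/w4.png

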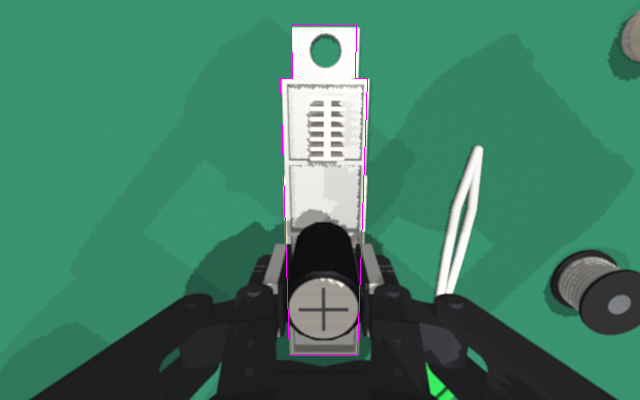

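>>> {"name": "step_arm", "arguments": {
  "targets": [
    [[0, 0.04, 0.04, 0.6, 0], [0, 0, 0, 0.8, 0], [0, 0, 0, 0.8, 0], [0, 0, 0, 0.5, 0], [0, 0, 0, 0.1, 0], [0, 0, 0, 0.05, 0], [0, 0, 0, 0, 0]]
  ]
}}

```text
time: 19.35
position: [584.4, 191.4, 45.5]
tcp_rot: [0.0, 0.896, 0.443, 0.001]
contact_force: [0.5, -1.3, -0.9]
finger_gap: 29.0
```

>>> {"name": "step_arm", "arguments": {
  "targets": [
    [[0, 0, 0, 0.03, 0], [0, 0, 0, 0, 0]]
  ]
}}

```text
time: 19.6
position: [584.1, 191.4, 44.2]
tcp_rot: [-0.0, 0.896, 0.443, 0.0]
contact_force: [-0.1, -0.3, -0.7]
finger_gap: 29.1
```

>>> {"name": "step_arm", "arguments": {
  "targets": [
    [[0, 0, 0, 0.02, 0], [0, 0, 0, 0, 0]]
  ]
}}

```text
time: 19.85
position: [584.2, 191.5, 44.1]
tcp_rot: [0.0, 0.896, 0.443, 0.0]
contact_force: [-3.2, -0.4, 8.3]
finger_gap: 29.2
```

>>> {"name": "step_arm", "arguments": {
  "targets": [
    [[0, 0, 0, 0.02, 0], [0, 0, 0, 0, 0]]
  ]
}}

```text
time: 20.1
position: [584.3, 191.5, 44.1]
tcp_rot: [0.0, 0.896, 0.443, 0.0]
contact_force: [-7.0, -2.0, 16.2]
finger_gap: 29.1
```

>>> {"name": "step_arm", "arguments": {
  "targets": [
    [[0, 0, 0, -0.03, 0], [0.65, 0, 0, 0, 0], [0.65, 0, 0, 0, 0], [0.65, 0, 0, 0, 0], [0.65, 0, 0, -0.4, 0], [0.65, 0, 0, -0.9, 0], [0.65, 0, 0, -0.9, 0], [0.65, 0, 0, -0.9, 0]]
  ]
}}

```text
time: 21.1
position: [584.1, 191.4, 138.5]
tcp_rot: [0.0, 0.896, 0.443, 0.0]
contact_force: [-0.0, 0.6, 0.3]
finger_gap: 55.4
```

```bash
python3 - <<'E'
from h import *
p=pocket(KIT,2);go([*p,140],PK)
im=manip.camera("side");cv2.imwrite("pics/p3.png",cv2.resize(im[240:400,230:430,::-1],None,fx=4,fy=3.7))
E
```

```text
t 21.1 pos [584.1 191.4 138.5] phi 0.918 F [-0.   0.6  0.3] gap 55.4 q [0.19 0.29 1.5  0.   1.35 0.84]
turn units 6.75 then shift units [-3.3  12.66 -0.05]
```

View pics/p3.png

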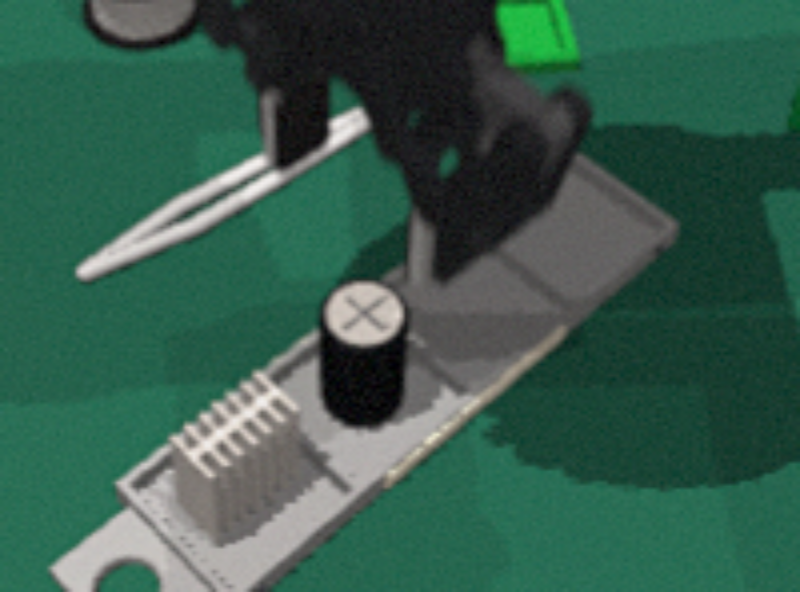

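Capacitor stands in pocket 2. Next is the choke: shift x -3.3, y 12.66 over 14 rows.

>>> {"name": "step_arm", "arguments": {
  "targets": [
    [[0.65, 0, 0, 0, 0.96], [0.65, 0, 0, 0, 0.96], [0.65, 0, 0, 0, 0.96], [0.65, 0, 0, 0, 0.96], [0.65, 0, 0, 0, 0.97], [0.65, 0, 0, 0, 0.97], [0.65, 0, 0, 0, 0.97]]
  ]
}}

```text
time: 22.02
position: [584.2, 191.4, 137.4]
tcp_rot: [-0.0, 0.995, 0.104, 0.0]
contact_force: [0.2, -0.3, -0.0]
finger_gap: 55.4
```

>>> {"name": "step_arm", "arguments": {
  "targets": [
    [[0.65, -0.24, 0.9, 0, 0], [0.65, -0.24, 0.9, 0, 0], [0.65, -0.24, 0.9, 0, 0], [0.65, -0.24, 0.9, 0, 0], [0.65, -0.24, 0.9, 0, 0], [0.65, -0.24, 0.9, 0, 0], [0.65, -0.24, 0.9, 0, 0]]
  ]
}}

```text
time: 22.9
position: [574.5, -4.9, 137.4]
tcp_rot: [0.0, 0.994, 0.106, 0.0]
contact_force: [-0.4, 0.2, 0.0]
finger_gap: 55.6
```

>>> {"name": "step_arm", "arguments": {
  "targets": [
    [[0.65, -0.23, 0.9, 0, 0], [0.65, -0.23, 0.9, 0, 0], [0.65, -0.23, 0.9, 0, 0], [0.65, -0.23, 0.9, 0, 0], [0.65, -0.23, 0.9, 0, 0], [0.65, -0.23, 0.9, 0, 0], [0.65, -0.23, 0.9, 0, 0], [0.65, 0, 0, 0, 0]]
  ]
}}

```text
time: 23.9
position: [566.8, -200.5, 137.1]
tcp_rot: [0.0, 0.995, 0.105, 0.0]
contact_force: [0.6, 1.0, -0.8]
finger_gap: 55.4
```

```bash
python3 - <<'E'
from h import *
p=pocket(KIT,2);go([*p,41],PK)
E
python3 wv.py k w5
```

```text
t 23.9 pos [ 566.8 -200.5  137.1] phi 0.21 F [ 0.6  1.  -0.8] gap 55.4 q [-0.47  0.27  1.54 -0.    1.34  0.89]
turn units -0.01 then shift units [-0.    0.01  3.2 ]
```

View pics/w5.png

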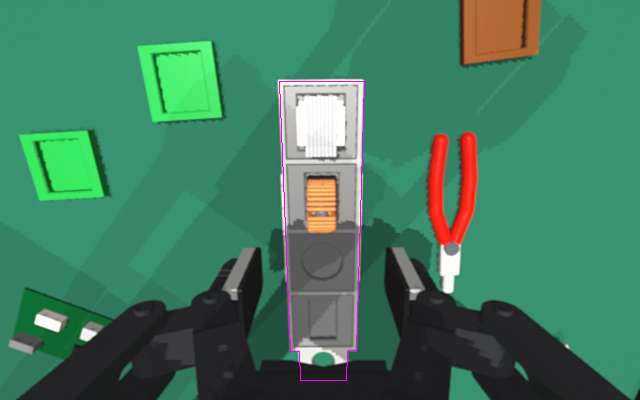

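>>> {"name": "step_arm", "arguments": {
  "targets": [
    [[0.65, 0, 0, 0.6, 0], [0.65, 0, 0, 0.9, 0], [0.65, 0, 0, 0.9, 0], [0.65, 0, 0, 0.6, 0], [0.65, 0, 0, 0.2, 0], [0.65, 0, 0, 0, 0]]
  ]
}}

```text
time: 24.7
position: [567.1, -198.8, 40.7]
tcp_rot: [-0.0, 0.994, 0.106, -0.0]
contact_force: [0.1, 0.5, 0.3]
finger_gap: 55.8
```

>>> {"name": "step_arm", "arguments": {
  "targets": [
    [[0, 0, 0, 0, 0], [0, 0, 0, 0, 0], [0, 0, 0, 0, 0], [0, 0, 0, 0, 0], [0, 0, 0, 0, 0]]
  ]
}}

```text
time: 25.32
position: [567.3, -199.1, 41.4]
tcp_rot: [0.0, 0.994, 0.106, 0.0]
contact_force: [-1.4, 0.5, 6.9]
finger_gap: 17.5
```

```bash
python3 - <<'E'
from h import *
p=pocket(BEN,2);go([*p,130],PB)
E
```

```text
t 25.32 pos [ 567.3 -199.1   41.4] phi 0.211 F [-1.4  0.5  6.9] gap 17.5 q [-0.47  0.36  1.63  0.    1.15  0.89]
turn units -6.74 then shift units [ 8.89 -7.49 -2.95]
```

>>> {"name": "step_arm", "arguments": {
  "targets": [
    [[0, 0, 0, -0.4, 0], [0, 0, 0, -0.8, -0.96], [0, 0, 0, -0.8, -0.96], [0, 0, 0, -0.8, -0.96], [0, 0, 0, -0.1, -0.96], [0, 0, 0, 0, -0.96], [0, 0, 0, 0, -0.97], [0, 0, 0, 0, -0.97]]
  ]
}}

```text
time: 26.32
position: [566.9, -198.9, 128.4]
tcp_rot: [0.0, 0.896, 0.444, 0.0]
contact_force: [-0.2, -0.5, -0.3]
finger_gap: 17.7
```

>>> {"name": "step_arm", "arguments": {
  "targets": [
    [[0, 0.89, -0.75, 0, 0], [0, 0.89, -0.75, 0, 0], [0, 0.89, -0.75, 0, 0], [0, 0.89, -0.75, 0, 0], [0, 0.89, -0.75, 0, 0], [0, 0.89, -0.75, 0, 0], [0, 0.89, -0.75, 0, 0], [0, 0.89, -0.75, 0, 0]]
  ]
}}

```text
time: 27.32
position: [553.8, 81.2, 128.5]
tcp_rot: [0.0, 0.897, 0.443, 0.0]
contact_force: [0.1, -0.8, -1.0]
finger_gap: 17.7
```

>>> {"name": "step_arm", "arguments": {
  "targets": [
    [[0, 0.89, -0.75, 0, 0], [0, 0.87, -0.74, 0, 0], [0, 0, 0, 0, 0], [0, 0, 0, 0, 0]]
  ]
}}

```text
time: 27.82
position: [550.5, 149.0, 128.1]
tcp_rot: [0.0, 0.897, 0.443, 0.0]
contact_force: [-0.2, -0.1, -0.7]
finger_gap: 17.3
```

```bash
python3 - <<'E'
from h import *
p=pocket(BEN,2);go([*p,38.6],PB)
E
python3 wv.py b w6
```

```text
t 27.82 pos [550.5 149.  128.1] phi 0.918 F [-0.2 -0.1 -0.7] gap 17.3 q [ 0.13  0.21  1.62 -0.    1.31  0.78]
turn units -0.0 then shift units [0.01 0.   2.98]
```

View pics/w6.png

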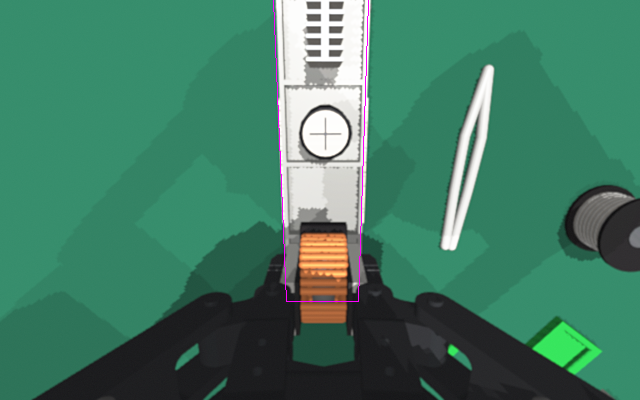

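>>> {"name": "step_arm", "arguments": {
  "targets": [
    [[0, 0, 0, 0.6, 0], [0, 0, 0, 0.8, 0], [0, 0, 0, 0.8, 0], [0, 0, 0, 0.55, 0], [0, 0, 0, 0.15, 0], [0, 0, 0, 0.05, 0], [0, 0, 0, 0, 0]]
  ]
}}

```text
time: 28.75
position: [550.8, 149.2, 39.7]
tcp_rot: [0.0, 0.897, 0.443, 0.0]
contact_force: [-0.6, 0.1, -1.0]
finger_gap: 17.5
```

>>> {"name": "step_arm", "arguments": {
  "targets": [
    [[0, 0, 0, 0.03, 0], [0, 0, 0, 0, 0]]
  ]
}}

```text
time: 29.0
position: [550.6, 149.3, 38.5]
tcp_rot: [0.0, 0.897, 0.443, 0.0]
contact_force: [0.2, -0.0, -1.8]
finger_gap: 17.5
```

>>> {"name": "step_arm", "arguments": {
  "targets": [
    [[0, 0, 0, 0.02, 0], [0, 0, 0, 0, 0]]
  ]
}}

```text
time: 29.25
position: [550.6, 149.3, 38.4]
tcp_rot: [0.0, 0.897, 0.443, 0.0]
contact_force: [-4.2, -0.9, 8.9]
finger_gap: 17.6
```

>>> {"name": "step_arm", "arguments": {
  "targets": [
    [[0.65, 0, 0, 0, 0], [0.65, 0, 0, 0, 0], [0.65, 0, 0, 0, 0], [0.65, 0, 0, 0, 0], [0.65, 0, 0, -0.5, 0], [0.65, 0, 0, -0.9, 0], [0.65, 0, 0, -0.9, 0], [0.65, 0, 0, -0.9, 0]]
  ]
}}

```text
time: 30.25
position: [550.5, 149.2, 135.7]
tcp_rot: [0.0, 0.897, 0.443, 0.0]
contact_force: [-0.2, -0.8, 0.1]
finger_gap: 55.4
```

```bash
python3 - <<'E'
from h import *
p=pocket(KIT,3);go([*p,137],PK)
im=manip.camera("side");cv2.imwrite("pics/p4.png",cv2.resize(im[240:400,230:430,::-1],None,fx=4,fy=3.7))
E
```

```text
t 30.25 pos [550.5 149.2 135.7] phi 0.917 F [-0.2 -0.8  0.1] gap 55.4 q [0.13 0.21 1.61 0.   1.32 0.78]
turn units 6.74 then shift units [-0.08 11.52 -0.04]
```

View pics/p4.png

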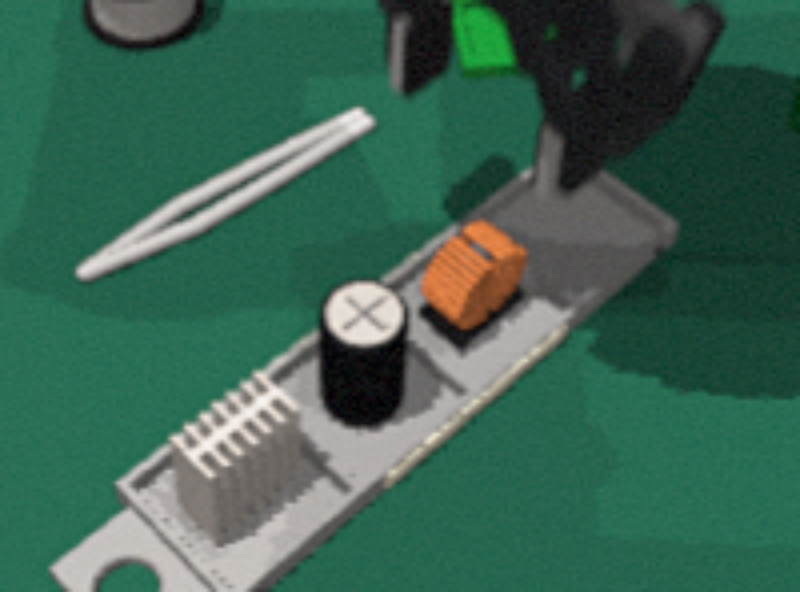

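Three parts are standing correctly. Last is the transformer.

>>> {"name": "step_arm", "arguments": {
  "targets": [
    [[0.65, 0, 0, 0, 0.96], [0.65, 0, 0, 0, 0.96], [0.65, 0, 0, 0, 0.96], [0.65, 0, 0, 0, 0.96], [0.65, 0, 0, 0, 0.96], [0.65, 0, 0, 0, 0.97], [0.65, 0, 0, 0, 0.97]]
  ]
}}

```text
time: 31.18
position: [550.6, 149.3, 134.6]
tcp_rot: [-0.0, 0.995, 0.104, 0.0]
contact_force: [-0.0, -0.1, 0.0]
finger_gap: 55.4
```

>>> {"name": "step_arm", "arguments": {
  "targets": [
    [[0.65, 0, 0.9, 0, 0], [0.65, 0, 0.9, 0, 0], [0.65, 0, 0.9, 0, 0], [0.65, 0, 0.9, 0, 0], [0.65, 0, 0.9, 0, 0], [0.65, 0, 0.9, 0, 0], [0.65, 0, 0.9, 0, 0]]
  ]
}}

```text
time: 32.05
position: [590.4, -36.5, 134.6]
tcp_rot: [0.0, 0.994, 0.106, 0.0]
contact_force: [-1.2, -0.1, 0.4]
finger_gap: 55.5
```

>>> {"name": "step_arm", "arguments": {
  "targets": [
    [[0.65, -0.02, 0.9, 0, 0], [0.65, -0.02, 0.9, 0, 0], [0.65, -0.02, 0.9, 0, 0], [0.65, -0.02, 0.9, 0, 0], [0.65, 0, 0.9, 0, 0], [0.65, 0, 0.72, 0, 0], [0.65, 0, 0, 0, 0], [0.65, 0, 0, 0, 0]]
  ]
}}

```text
time: 33.05
position: [620.6, -188.8, 133.5]
tcp_rot: [-0.0, 0.994, 0.106, -0.0]
contact_force: [0.7, 0.8, 0.1]
finger_gap: 55.4
```

```bash
python3 - <<'E'
from h import *
p=pocket(KIT,3);go([*p,38],PK)
E
python3 wv.py k w7
```

```text
t 33.05 pos [ 620.6 -188.8  133.5] phi 0.212 F [0.7 0.8 0.1] gap 55.4 q [-0.41  0.36  1.42  0.    1.36  0.94]
turn units 0.0 then shift units [-0.    0.01  3.18]
```

View pics/w7.png

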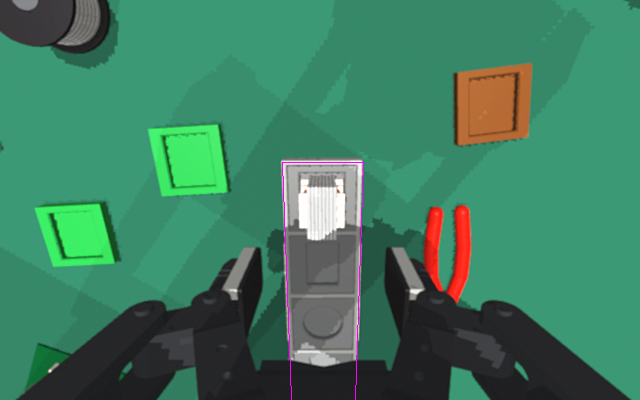

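>>> {"name": "step_arm", "arguments": {
  "targets": [
    [[0.65, 0, 0, 0.6, 0], [0.65, 0, 0, 0.9, 0], [0.65, 0, 0, 0.9, 0], [0.65, 0, 0, 0.6, 0], [0.65, 0, 0, 0.18, 0], [0.65, 0, 0, 0, 0]]
  ]
}}

```text
time: 33.85
position: [620.8, -189.1, 38.3]
tcp_rot: [-0.0, 0.994, 0.106, 0.0]
contact_force: [0.2, 0.5, 1.4]
finger_gap: 55.2
```

>>> {"name": "step_arm", "arguments": {
  "targets": [
    [[0, 0, 0, 0, 0], [0, 0, 0, 0, 0], [0, 0, 0, 0, 0], [0, 0, 0, 0, 0], [0, 0, 0, 0, 0]]
  ],
  "grip_force": 50
}}

```text
time: 34.48
position: [621.1, -189.2, 39.3]
tcp_rot: [0.0, 0.994, 0.106, 0.001]
contact_force: [-0.9, 2.4, 6.7]
finger_gap: 29.5
```

```bash
python3 - <<'E'
from h import *
p=pocket(BEN,3);go([*p,130],PB)
E
```

```text
t 34.48 pos [ 621.1 -189.2   39.3] phi 0.212 F [-0.9  2.4  6.7] gap 29.5 q [-0.41  0.45  1.5   0.    1.19  0.94]
turn units -6.74 then shift units [ 5.7  -8.72 -3.02]
```

>>> {"name": "step_arm", "arguments": {
  "targets": [
    [[0, 0, 0, -0.4, 0], [0, 0, 0, -0.8, -0.96], [0, 0, 0, -0.8, -0.96], [0, 0, 0, -0.8, -0.96], [0, 0, 0, -0.2, -0.96], [0, 0, 0, 0, -0.96], [0, 0, 0, 0, -0.97], [0, 0, 0, 0, -0.97]]
  ]
}}

```text
time: 35.48
position: [620.7, -189.3, 129.1]
tcp_rot: [0.0, 0.896, 0.444, 0.0]
contact_force: [-0.3, -0.2, -0.6]
finger_gap: 29.3
```

>>> {"name": "step_arm", "arguments": {
  "targets": [
    [[0, 0.57, -0.87, 0, 0], [0, 0.57, -0.87, 0, 0], [0, 0.57, -0.87, 0, 0], [0, 0.57, -0.87, 0, 0], [0, 0.57, -0.87, 0, 0], [0, 0.57, -0.87, 0, 0], [0, 0.57, -0.87, 0, 0], [0, 0.57, -0.87, 0, 0]]
  ]
}}

```text
time: 36.48
position: [537.8, 47.2, 129.2]
tcp_rot: [0.0, 0.897, 0.443, 0.0]
contact_force: [-0.7, 0.4, -2.3]
finger_gap: 29.5
```

>>> {"name": "step_arm", "arguments": {
  "targets": [
    [[0, 0.57, -0.87, 0, 0], [0, 0.57, -0.87, 0, 0], [0, 0, 0, 0, 0], [0, 0, 0, 0, 0]]
  ]
}}

```text
time: 36.98
position: [517.7, 105.0, 128.8]
tcp_rot: [0.0, 0.897, 0.443, 0.0]
contact_force: [0.5, -0.6, -1.3]
finger_gap: 29.3
```

```bash
python3 - <<'E'
from h import *
p=pocket(BEN,3);go([*p,36.5],PB)
E
python3 wv.py b w8
```

```text
t 36.98 pos [517.7 105.  128.8] phi 0.918 F [ 0.5 -0.6 -1.3] gap 29.3 q [ 0.05  0.13  1.72 -0.    1.29  0.71]
turn units -0.0 then shift units [ 0.01 -0.02  3.08]
```

View pics/w8.png

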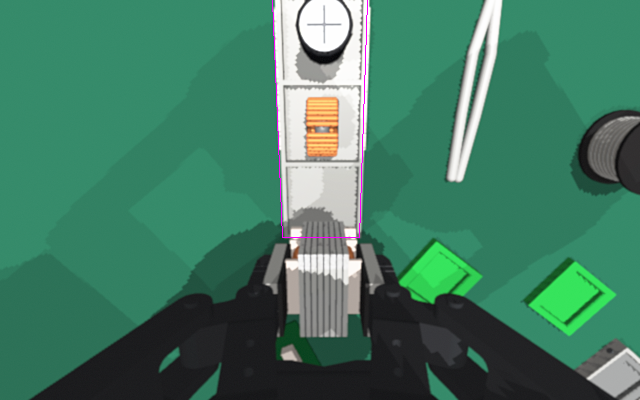

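>>> {"name": "step_arm", "arguments": {
  "targets": [
    [[0, 0, -0.02, 0.6, 0], [0, 0, 0, 0.8, 0], [0, 0, 0, 0.8, 0], [0, 0, 0, 0.6, 0], [0, 0, 0, 0.18, 0], [0, 0, 0, 0.05, 0], [0, 0, 0, 0, 0]]
  ]
}}

```text
time: 37.9
position: [517.3, 105.6, 37.9]
tcp_rot: [0.0, 0.897, 0.443, 0.0]
contact_force: [-0.5, 0.3, -1.2]
finger_gap: 29.1
```

>>> {"name": "step_arm", "arguments": {
  "targets": [
    [[0, 0, 0, 0.03, 0], [0, 0, 0, 0, 0]]
  ]
}}

```text
time: 38.15
position: [517.1, 105.7, 36.7]
tcp_rot: [0.0, 0.897, 0.443, 0.0]
contact_force: [-0.3, -0.6, -0.7]
finger_gap: 29.4
```

>>> {"name": "step_arm", "arguments": {
  "targets": [
    [[0, 0, 0, 0.02, 0], [0, 0, 0, 0, 0]]
  ]
}}

```text
time: 38.4
position: [517.1, 105.7, 36.3]
tcp_rot: [0.0, 0.897, 0.443, 0.0]
contact_force: [-1.8, -0.5, 4.9]
finger_gap: 29.4
```

>>> {"name": "step_arm", "arguments": {
  "targets": [
    [[0.65, 0, 0, 0, 0], [0.65, 0, 0, 0, 0], [0.65, 0, 0, 0, 0], [0.65, 0, 0, 0, 0], [0.65, 0, 0, -0.5, 0], [0.65, 0, 0, -0.9, 0], [0.65, 0, 0, -0.9, 0], [0.65, 0, 0, -0.9, 0]]
  ]
}}

```text
time: 39.4
position: [517.0, 105.6, 133.9]
tcp_rot: [0.0, 0.897, 0.443, 0.0]
contact_force: [0.8, -0.2, -0.1]
finger_gap: 55.8
```

>>> {"name": "step_arm", "arguments": {
  "targets": [
    [[0.65, 0, 0.5, -0.9, 0], [0.65, 0, 0.9, -0.5, 0], [0.65, 0, 0.9, 0, 0], [0.65, 0, 0.9, 0, 0], [0.65, 0, 0.9, 0, 0], [0.65, 0, 0.9, 0, 0], [0.65, 0, 0, 0, 0], [0.65, 0, 0, 0, 0]]
  ]
}}

```text
time: 40.4
position: [635.7, 14.7, 174.4]
tcp_rot: [-0.0, 0.897, 0.443, 0.0]
contact_force: [-0.5, 0.1, -0.5]
finger_gap: 55.3
```

```bash
python3 - <<'E'
from h import *
im=manip.camera("side");cv2.imwrite("pics/p5.png",cv2.resize(im[240:400,230:430,::-1],None,fx=4,fy=3.7))
for q,z in(("sink_mid",28),("cap_mid",30.5),("choke_mid",25.5),("trafo_mid",23)):
    d=manip.mark_of(q,"side")
    if d:print(q,round(d[0]["conf"],2),np.round(back(d[0]["position"],z,cm("side"))[0],1))
im=manip.camera("top");cv2.imwrite("pics/p6.png",im[:,:,::-1])
print(manip.read_state()["contact_force"])
E
```

```text
sink_mid 0.92 [616.3 232.8  28. ]
cap_mid 0.98 [580.4 191.7  30.5]
choke_mid 0.62 [550.2 144.3  25.5]
trafo_mid 0.72 [518.1 104.3  23. ]
[-0.66151924 -0.41033051  0.35612483]
```

View pics/p5.png

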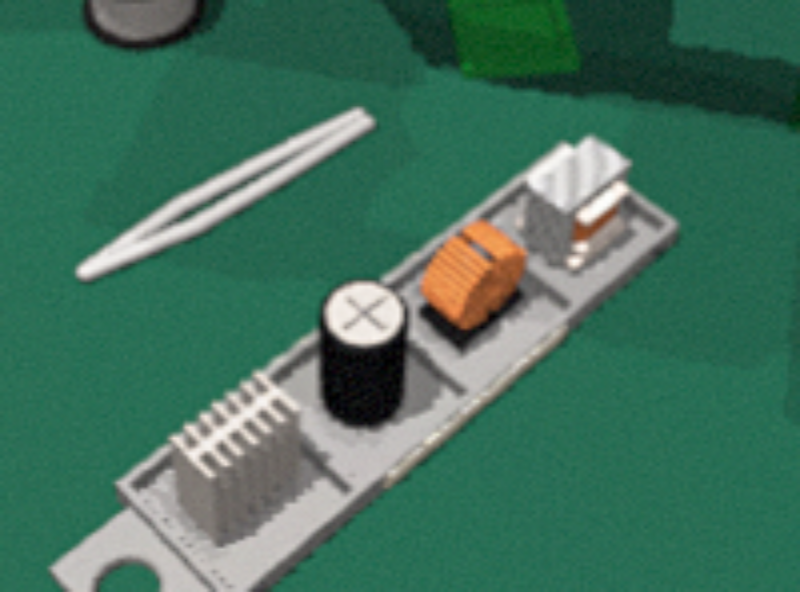

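View pics/p6.png

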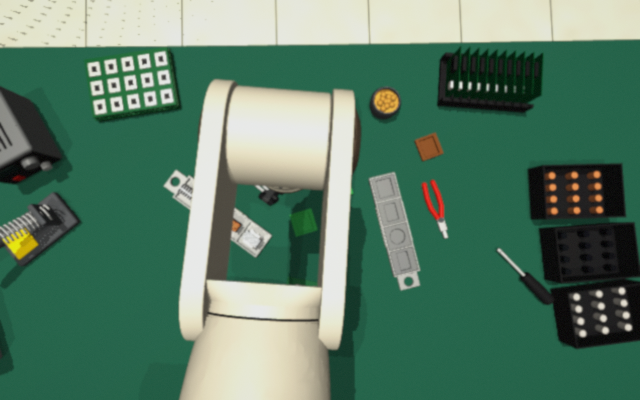

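All four parts stand upright in order, and the kit carrier is empty. The arm is clear, so I'm handing in.

```bash
python3 -c "
from plant import manip
print(manip.sign_off())"
```

```text
the job is handed in; nothing more can be done
None
```

I moved all four parts to the empty carrier in the kit's order. Counting from its tongue they are heat sink, capacitor, choke and transformer. The arm's last move ended at about 40 s of the 96 s allowed, and the job is handed in.

- **Setting down:** I lowered each part until it touched the pocket floor, then opened the gripper. The wrist force read at most about 16 N, while lowering the capacitor.
- **Final pictures:** The side view shows all four upright, one per pocket. The top view shows the kit carrier empty, but the arm hid part of the bench carrier there.
- **Position check:** The network's marks from the side picture lie within about 5 mm of the pocket centres. The choke was furthest off, at about 5 mm. The earlier wrist pictures showed the heat sink, capacitor and choke centred in their pockets. The transformer's position rests on the side view only.
- **Robot clear:** The gripper is open, about 150 mm from the nearest part, and the force reading is about zero.

No check failed.

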